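Refit the handle of the bath's drain valve and shut it

ROBOT

A 6-joint arm with a two-finger parallel gripper is mounted at the origin on the work surface. World frame = base frame: x ahead of the robot, y to its left, z up, the work surface at z = 0. Lengths are in m, angles in rad, forces in N, time in s.
With the tool pointing down it reaches from about 0.375 to 0.975 m from the base axis. Payload 3.8 kg.
Tool frame: the origin (TCP) lies midway between the tips of the shut fingers; the grasp point (between the pads) lies 19 mm behind it; z points along the fingers, y is the line along which they close (so a half turn about z gives the same grasp; the last joint's range is limited). The gripper opens to 88 mm and grips with 3 to 60 N. Pads are 18 mm wide; open, the fingers measure 123 mm over their backs; the gripper's body (75 mm by 187 mm) begins 45 mm behind the grasp point.
Start: joints at [1.17, 0.264, 1.604, -0, 1.274, -0.037], TCP at [0.24, 0.631, 0.239] pointing down, gripper open.
Joint ranges: [-2.63, 2.63], [-0.94, 2.18], [0.31, 2.57], [-1.31, 4.45], [0, 2.66], [-2.55, 2.55]. Speed limits (rad/s): [2.57, 2.57, 3.14, 3.14, 3.14, 3.14].

INTERFACE

Orientations are given as [roll, pitch, yaw] about the fixed x, y, z axes, in that order (R = Rz(yaw) Ry(pitch) Rx(roll)).
In Python, from cell import env, planner, viewer, workorder, finder, sensors gives the robot as it stands. Calls block until the motion is done:
- env.move_to(position, orientation): joint-space move of the TCP to a pose.
- env.servo_line(position, speed=0.15, rot=None): straight line of the TCP; rot=None keeps the orientation; speed is the mean speed in m/s.
- env.goto_joints(angles): joint-space move.
- env.gripper_to(opening): opening from 0.0 (shut) to 1.0 (fully open); the grip force is fixed at half the most; returns when the fingers have stopped.
- env.pause(seconds).
- planner.ik(position, orientation): joint angles nearest the present ones, or None.
- viewer.read_camera(name): name is "scene" or "side" or "wrist"; returns a dict with "color" (480x640x3 uint8, red, green, blue), "mtx" (3x3 intrinsics, pixels), "cam_to_world" (4x4, takes a point from camera to world coordinates). Camera axes: x right, y down, z forward; pixel columns grow to the right and rows downward; lengths in m; the calibration is good to about 2 mm. A picture is of the moment at which its call begins. There is no depth.
A pose or a line that the arm cannot do raises env.Unreachable and nothing moves.
- workorder.hand_in(): hands the job in; it is judged then, once.
Trained networks look in the newest picture that a camera, given by its name, has taken for a name from the list of things; names that differ only in an ending like _2 or _b are one class to them, and where a whole thing is asked for, a point or a joint stands for the part that bears it (a point fixed in the world has none). Each returns a list of dicts, best first, with "confidence" (0 to 1); they miss things now and then, are a little off and sometimes report something else, mostly with a low value. They report only what shows in the picture. A call takes as long as a camera call. They do not tell look-alikes from the thing itself.
- finder.trace(target, camera): "region" (480x640 bool, what is visible of it) and "bbox" ([centre column, centre row, width, height] in pixels, round what is visible of it).
Readings, each from a call of its own:
- sensors.read_clock(): time.
- sensors.read_joint_pos(): joint angles.
- sensors.read_qvel(): joint speeds.
- sensors.read_effort(): joint torques, N m.
- sensors.read_tcp_pos(): TCP position.
- sensors.read_ee_rot(): TCP orientation.
- sensors.read_wrist_force(): force on the tool from outside, world axes, zero at the start.
- sensors.read_wrist_torque(): the same for the moment, N m.
- sensors.read_opening(): opening from 0.0 (shut) to 1.0 (fully open).
- sensors.read_gripper_force(): force on a finger pad.
Only numpy, scipy, OpenCV 4.12 (cv2) and the standard library are available. Lean on these libraries where they do the work, as an engineer would, in place of code of your own. Each camera call takes 0.05 s, during which the arm holds its last target. There are 200 camera calls.

TASK

The drain valve was left part open and its T handle has come off. Put the handle back on the valve stem: feel for the angle at which its slot drops over the stem's two flats, push it down fully home, and only then turn it clockwise until the bar stands squarely across the pipe, which is shut. Press and turn gently, never forcing it, leave the other things on the bench where they are, and let go of the handle.

Things in the scene. Friction and masses are not known exactly. Their poses are not given: they have to be found in the camera images.
- valve: Steel drain valve fixed to the bench on a 110 x 140 mm plate. Origin: centre of the plate's underside, on the bench, straight below the upright stem. z up; the pipe runs along y (150 mm long, end flanges 64 mm across, centre line 47 mm up); x is across the pipe. Shut is with the tang, and so the bar of the fitted handle, along this x axis, reached by turning clockwise.
- valve_seat (a point): Centre of the flat top of the gland (40 mm across), on the stem axis, 95 mm above the valve's origin, axes as the valve's: the underside of the handle's hub rests here when fully home. From here up the stem is a tang 18 x 10 mm with two long flats, 11 mm tall, then a round stud, 9 mm across, 26 mm tall, tip tapered.
- stem_tip (a point): Tip of the stem's stud, 132 mm above the valve's origin; axes as the valve's, they do NOT turn with the stem. The stem turns stiffly (0.12 N m), stays where left. Its angle is not measured: at the start the tang's long side points 25 to 66 degrees counter-clockwise (from above) of the valve's x axis. Its stop is 11 degrees beyond shut.
- handle: Loose aluminium T handle, about 150 g, right way up on the bench. Origin: centre of the hub's underside; z up; bar along x. Hub 34 x 34 mm, 32 mm high, flat sides. Bar 132 mm long overall, 16 mm wide, 14 to 26 mm above the underside, stands out of the hub's x sides; the hub's y sides are free to grip. Either way round fits the stem.
- handle_top (a point): Centre of the hub's top, 32 mm above the handle's origin, axes as the handle's. A hole goes right through on this axis: in the lowest 12 mm a slot 20 mm along x by 11.6 mm along y for the tang, above it an 11 mm square hole for the stud. Not lined up, the hub rests on the tang, 11 mm above the seat, already guided by the stud.
- handle_slot (a point): Centre of the slot's mouth in the hub's underside (same point as the handle's origin). Lined up within about 5 degrees it drops some 4 to 6 mm over the flats onto two spring plungers in them and must be pushed the rest of the way with about 3 to 7 N; its weight is not enough. Once home it stays. Over 40 N of contact force in all between handle and valve is forcing it.
- reagent_bottle: Bystander: closed amber glass bottle, 60 mm across, 130 mm tall; origin at the centre of its underside.
- ferrule: Bystander: short steel pipe ring, 60 mm across, 20 mm tall; origin at the centre of its underside.
- spanner: Bystander: steel open-ended spanner lying flat; origin near its middle.
- beaker: Bystander: open glass beaker, 70 mm across, 80 mm tall; origin at the centre of its underside.
Not all that is in view belongs to the job. Several things have the shape of the valve; the one meant has the colours described above. Leave any turquoise look-alike of the handle alone.

How it is judged:
By the outcome, as a careful person would: the job done as asked, in the order asked, and still so for the second after the job is handed in, with the robot touching nothing.
It also fails if it takes over 72 s, if anything falls off the work surface, if the arm or the gripper's body presses on something with over 40 N, if the wrist force passes 120 N, or if a joint passes its speed limit or range.

## Working session

There is one attempt and no reset: what is moved stays moved. The work goes in short steps, each a Python script; the robot and the scene stay as the last script left them, time stands still between calls to the robot, and variables do not carry over. Pictures are saved under pics/ and viewed, at most 10 in all, crops included, and the job is handed in when it is done.

```bash
ls; mkdir -p pics
python3 - <<'E'
from cell import env, planner, viewer, workorder, finder, sensors
import cv2,numpy as np
ims=[]
for c in ["scene","side"]:
    r=viewer.read_camera(c); im=cv2.cvtColor(r["color"],cv2.COLOR_RGB2BGR); np.savez(f"{c}.npz",**r)
    for t in ["valve","handle"]:
        for d in finder.trace(t,c)[:4]: print(c,t,round(d["confidence"],2),np.round(d["bbox"]))
    cv2.imwrite(f"pics/{c}0.png",im); print(np.round(r["cam_to_world"],3).tolist(), r["mtx"][0,0])
print(sensors.read_clock())
E
```

```text
pics
scene valve 0.91 [383. 190.  57.  47.]
scene valve 0.56 [377. 248.  57.  53.]
scene handle 0.95 [265. 257.  16.  43.]
[[0.077, 0.744, -0.663, 1.38], [0.997, -0.053, 0.057, -0.069], [0.008, -0.666, -0.746, 1.066], [0.0, 0.0, 0.0, 1.0]] 516.9230569971586
side valve 0.98 [192. 233.  46.  66.]
side handle 0.73 [336. 279.  16.  51.]
side handle 0.66 [319. 325.  58.  22.]
[[0.95, -0.247, 0.191, 0.307], [-0.312, -0.746, 0.588, -0.738], [-0.002, -0.618, -0.786, 1.078], [0.0, 0.0, 0.0, 1.0]] 562.1725330677426
0.3
```

View pics/scene0.png

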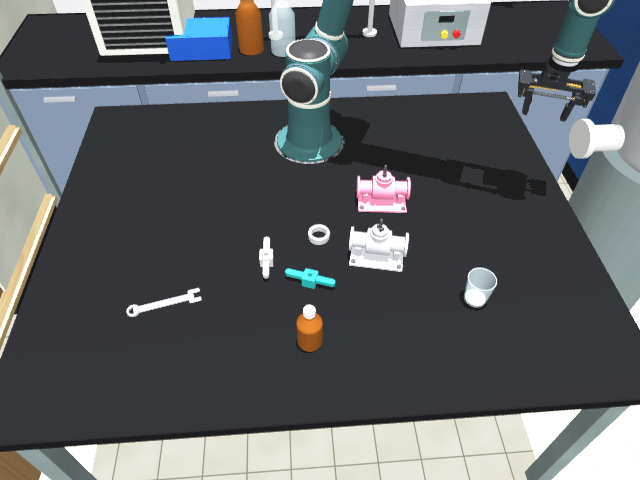

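View pics/side0.png

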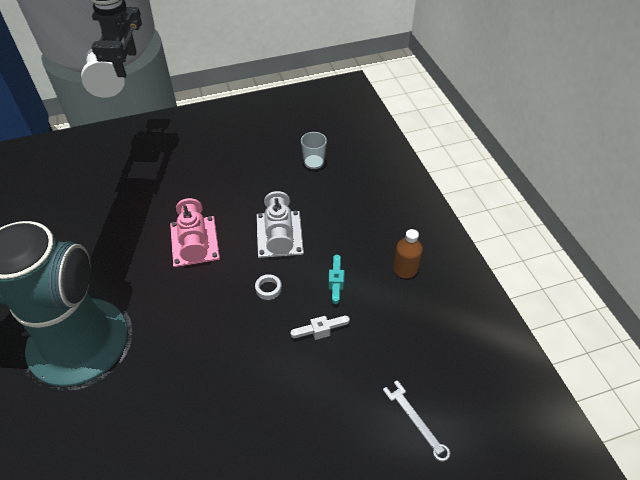

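The scene view shows the steel valve at (378,245) with its stem tip near (381,221), and the aluminium handle at (266,257). The pink valve and turquoise handle are decoys. In the side view the valve is at (279,225) and the handle at (320,326).

```bash
cat > h.py <<'E'
from cell import env, planner, viewer, workorder, finder, sensors
import cv2,numpy as np
def ray(r,px,z):
    M=r["cam_to_world"]; d=M[:3,:3]@np.linalg.solve(r["mtx"],[px[0],px[1],1.]); o=M[:3,3]
    return o+d*(z-o[2])/d[2]
def proj(r,P):
    M=r["cam_to_world"]; c=(np.asarray(P,float)-M[:3,3])@M[:3,:3]; q=c@r["mtx"].T; return q[...,:2]/q[...,2:]
def snap(n,c="wrist"):
    r=viewer.read_camera(c); cv2.imwrite(f"pics/{n}.png",cv2.cvtColor(r["color"],cv2.COLOR_RGB2BGR)); np.savez(n+".npz",**r); return r
E
python3 - <<'E'
from h import *
s=np.load("scene.npz"); d=np.load("side.npz")
print("handle",ray(s,(266,252),.032),ray(d,(320,323),.032))
print("ends",ray(s,(267,240),.02),ray(s,(266,274),.02),ray(d,(294,333),.02),ray(d,(347,320),.02))
print("tip",ray(s,(381,221),.132),ray(d,(276,197),.132))
print("ring",ray(s,(319,234),.01), "beaker",ray(s,(475,298),0),"bottle",ray(s,(310,345),0), "turq",ray(s,(310,278),.02))
print("pinktip",ray(s,(385,168),.132))
E
```

```text
handle [ 0.50193635 -0.14058989  0.032     ] [ 0.50783254 -0.1415448   0.032     ]
ends [ 0.4495545  -0.13852976  0.02      ] [ 0.56515009 -0.14178045  0.02      ] [ 0.4491561  -0.14081923  0.02      ] [ 0.56859724 -0.14598988  0.02      ]
tip [0.50590678 0.15266795 0.132     ] [0.49846066 0.15473895 0.132     ]
ring [0.42866273 0.00358789 0.01      ] beaker [0.66300539 0.378835   0.        ] bottle [ 0.76582089 -0.04205124  0.        ] turq [ 0.58589887 -0.03078938  0.02      ]
pinktip [0.30704384 0.19439948 0.132     ]
```

Run:
```python
from h import *
print(sensors.read_ee_rot())
env.move_to([0.50,0.154,0.30],[np.pi,0,0]); print(sensors.read_joint_pos(),sensors.read_clock())
r=snap("wv"); print(np.round(r["cam_to_world"],3).tolist(),r["mtx"][0,0])
print("tip proj",proj(r,[.502,.154,.132]))
env.move_to([0.505,-0.141,0.25],[np.pi,0,0]); print(sensors.read_joint_pos(),sensors.read_clock())
r=snap("wh"); print("top proj",proj(r,[.505,-.141,.032]))
for d in finder.trace("handle","wrist"): print(d["confidence"],d["bbox"])
```

```text
[-3.14084276e+00 -4.77532952e-05  2.77776630e+00]
[ 2.51926083e-01 -5.87857786e-02  1.84550630e+00  2.24120658e-04
  1.35484815e+00  1.82160102e+00] 2.275
[[0.002, -0.946, -0.325, 0.586], [-1.0, -0.002, -0.001, 0.153], [0.0, 0.325, -0.946, 0.445], [0.0, 0.0, 0.0, 1.0]] 334.45548532190395
tip proj [314.53169218 214.82889426]
[-3.18476650e-01 -3.00204520e-02  1.90894285e+00  6.27431923e-04
  1.26233684e+00  1.25147221e+00] 3.475
top proj [314.97113019 205.37149377]
0.93 [319.1, 199.0, 29.3, 118.4]
0.57 [214.8, 130.9, 120.5, 56.1]
```

View pics/wv.png

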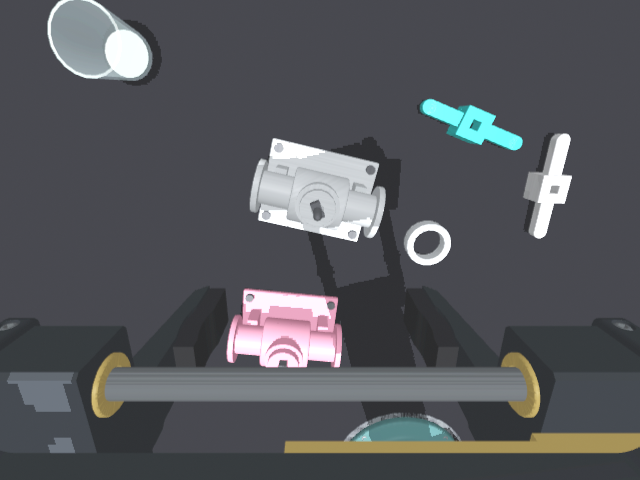

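View pics/wh.png

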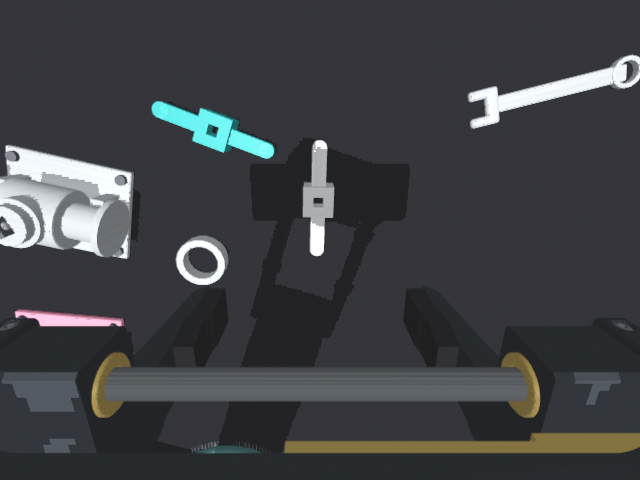

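In the valve view the stem tip is at about (316,205) and the plate corner holes are at (278,147), (370,170), (266,215) and (352,234). In the handle view the hub hole is at (318,201), with bar ends at (320,142) and (317,254). I'll zoom into the valve.

Run:
```python
import cv2
im=cv2.imread("pics/wv.png")[130:250,240:400]
cv2.imwrite("pics/wvc.png",cv2.resize(im,None,fx=5,fy=5,interpolation=cv2.INTER_CUBIC))
```

```text
(no output)
```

View pics/wvc.png

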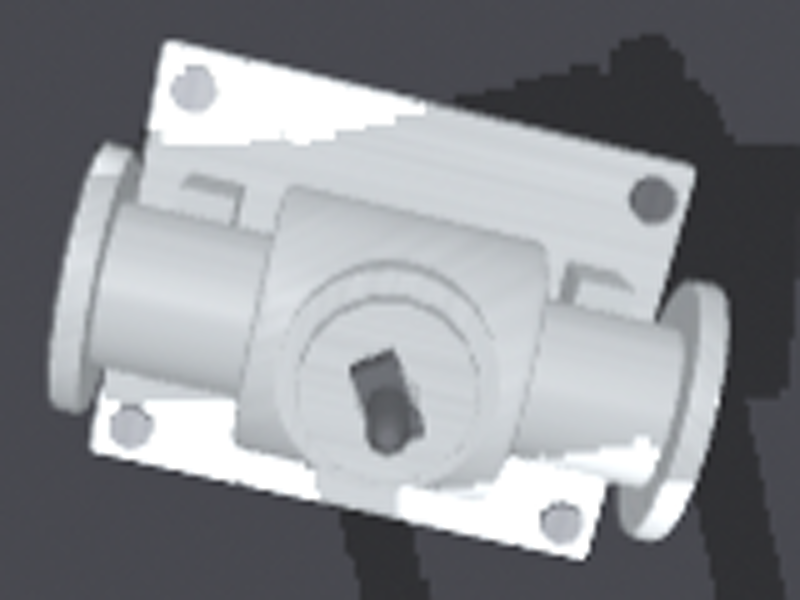

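Run:
```python
from h import *
r=np.load("wv.npz"); f=lambda u,v:(240-.4+u/5,130-.4+v/5)
for z in(.006,.010):
    P=[ray(r,f(*c),z)[:2] for c in[(168,40),(693,167),(585,558),(92,450)]]
    e=[P[(i+1)%4]-P[i] for i in range(4)]
    print(z,np.mean(P,0),[(np.round(np.linalg.norm(a),4),np.round(np.degrees(np.arctan2(a[1],a[0])),1)) for a in e])
print("gland",ray(r,f(390,392),.095),"R",ray(r,f(482,392),.095)-ray(r,f(298,392),.095))
print("tip",ray(r,f(387,435),.132))
a=ray(r,f(395,350),.106)-ray(r,f(423,432),.106); print("tang",np.degrees(np.arctan2(a[1],a[0])),np.linalg.norm(a))
a=ray(r,f(395,350),.106)-ray(r,f(350,370),.106); print("tangshort",np.degrees(np.arctan2(a[1],a[0])),np.linalg.norm(a))
h=np.load("wh.npz")
print("hub",ray(h,(317.8,201),.032)); A=ray(h,(320,141),.02);B=ray(h,(316.7,255),.02); print(A,B,(A+B)/2,np.degrees(np.arctan2(*(A-B)[1::-1])))
```

```text
0.006 [0.49956709 0.151386  ] [(np.float64(0.1377), np.float64(-103.0)), (np.float64(0.1095), np.float64(167.7)), (np.float64(0.1391), np.float64(77.2)), (np.float64(0.11), np.float64(-13.1))]
0.01 [0.5003502  0.15140424] [(np.float64(0.1364), np.float64(-103.0)), (np.float64(0.1085), np.float64(167.7)), (np.float64(0.1379), np.float64(77.2)), (np.float64(0.109), np.float64(-13.1))]
gland [0.49970803 0.15078839 0.095     ] R [ 8.89838261e-05 -3.95162594e-02  0.00000000e+00]
tip [0.50023412 0.15160649 0.132     ]
tang 18.85161662057198 0.01846237229109445
tangshort -65.51890219896946 0.010215646168713937
hub [ 0.50995366 -0.14412395  0.032     ]
[ 0.5732317  -0.14631499  0.02      ] [ 0.44087785 -0.14316331  0.02      ] [ 0.50705477 -0.14473915  0.02      ] -1.3640969259517464
```

Run:
```python
from h import *
y=np.radians(-1.4)
env.move_to([0.508,-0.1443,0.08],[np.pi,0,y])
env.servo_line([0.508,-0.1443,0.005],speed=0.08)
print(sensors.read_wrist_force())
env.gripper_to(0.0); print(sensors.read_opening()*88,sensors.read_gripper_force())
env.servo_line([0.508,-0.1443,0.19],speed=0.15)
print(sensors.read_wrist_force(),sensors.read_wrist_torque(),sensors.read_opening()*88,sensors.read_clock(),sensors.read_tcp_pos())
r=snap("grip")
T=sensors.read_tcp_pos()
print(proj(r,T+[0,0,.027]))
for sx in(17,-17,66,-66):
  print(sx,proj(r,T+[sx/1e3,0,.027 if abs(sx)<20 else .015]))
```

```text
[-0.25804488  0.14087132 -0.67760091]
33.63157626013108 29.999919212423265
[ 1.40114548 -0.05615409 -2.7133939 ] [-0.02801135  0.17218051 -0.01247265] 33.569354942403514 7.6167 [ 0.507182   -0.14403698  0.18877498]
[312.21835728 340.2985719 ]
17 [311.10244129 304.50353421]
-17 [313.24907384 373.36068287]
66 [308.01756192 177.29832718]
-66 [315.80203239 434.04817012]
```

View pics/grip.png

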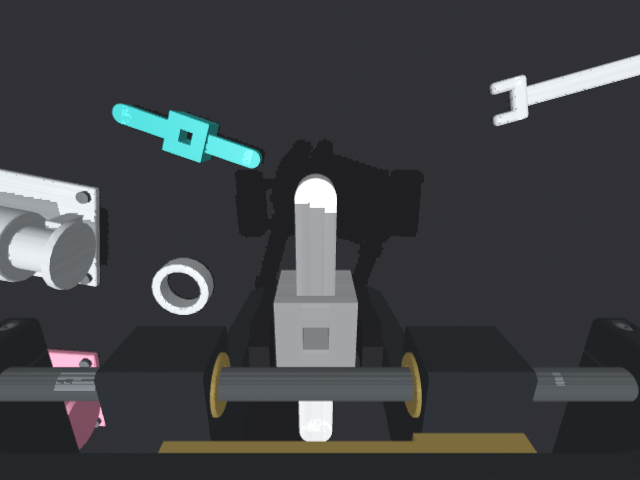

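In hand, the hub hole is at (316,338) where the calibration predicts (312,340). So the wrist camera is off by about 1.7 mm in y and 1 mm in x. I'll take one near view of the stem past the held handle.

Run:
```python
from h import *
env.servo_line([0.43,0.10,0.20],speed=0.2,rot=[np.pi,0,0])
env.servo_line([0.43,0.19,0.165],speed=0.15)
r=snap("near"); print(sensors.read_tcp_pos(),sensors.read_ee_rot(),sensors.read_clock())
p=proj(r,[.4995,.152,.12]); print(p)
x,y=(int(v) for v in p); x0=x-60;y0=y-50; print(x0,y0)
im=cv2.imread("pics/near.png")[max(y0,0):y0+100,x0:x0+120]
cv2.imwrite("pics/nearc.png",cv2.resize(im,None,fx=6,fy=6,interpolation=cv2.INTER_CUBIC))
```

```text
[0.43028541 0.18941565 0.1652764 ] [ 3.14132265e+00 -3.86072098e-04 -5.41661097e-04] 9.9417
[380.83083846 154.5802164 ]
320 104
```

View pics/nearc.png

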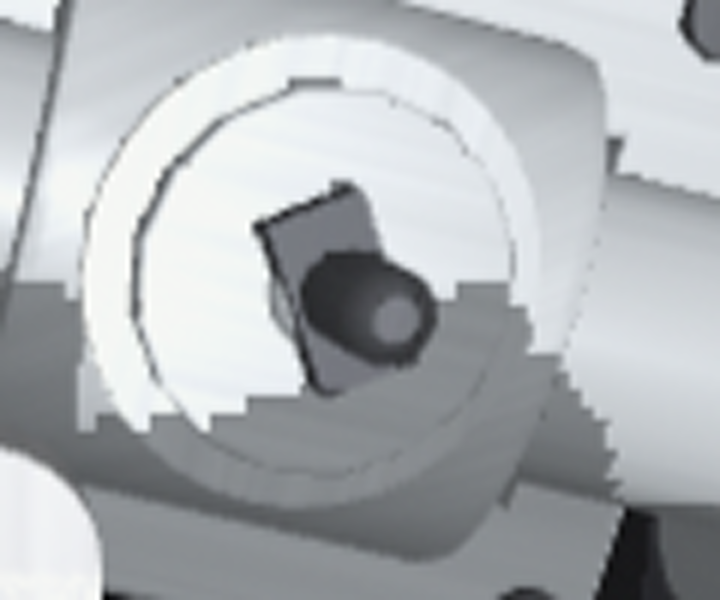

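The crop shows the gland top centred at (325,282), the stud tip at (397,317) and tang corners at (258,225), (345,187) and (318,390).

Run:
```python
from h import *
r=np.load("near.npz"); f=lambda u,v:(320-.4+u/6,104-.4+v/6)
print("gland",ray(r,f(325,282),.095),"tip",ray(r,f(397,317),.132))
A,B,C=[ray(r,f(*p),.106) for p in((258,225),(345,187),(318,390))]
for a in(A-C,B-A): print(np.degrees(np.arctan2(a[1],a[0])),np.linalg.norm(a))
print("tang c",(B+C)/2)
```

```text
gland [0.49977968 0.15178269 0.095     ] tip [0.49958959 0.15166911 0.132     ]
23.046043987653164 0.017317148963951923
-66.76024117628012 0.009036068623324416
tang c [0.49981806 0.15298887 0.106     ]
```

```bash
cat >> h.py <<'E'
def down(x,y,z0,z1,base,step=.001,lim=8,speed=.02):
    z=z0
    while z>z1-1e-6:
        env.servo_line([x,y,z],speed=speed); F=sensors.read_wrist_force()-base
        print(round(z,4),np.round(F,1),np.round(sensors.read_tcp_pos(),4))
        if np.linalg.norm(F)>lim: break
        z-=step
    return z
E
python3 - <<'E'
from h import *
x,y=.4987,.1532
env.servo_line([.46,.185,.165],speed=.15,rot=[np.pi,0,np.radians(23)])
env.servo_line([x,y,.150],speed=.1); env.pause(.2)
b=sensors.read_wrist_force(); np.save("base.npy",b); print(b,sensors.read_tcp_pos())
down(x,y,.139,.1085,b,step=.0025,lim=6)
print(sensors.read_wrist_torque(),sensors.read_clock())
E
```

```text
[ 0.54623791 -0.87202381 -1.79564654] [0.49847916 0.1535134  0.15012314]
0.139 [-0.3  1.5  0.4] [0.4987 0.1532 0.1389]
0.1365 [-1.3  0.8 -0.2] [0.4986 0.1531 0.1364]
0.134 [0.5 1.2 1. ] [0.4985 0.1531 0.1338]
0.1315 [ 0.2  0.9 -0.7] [0.4985 0.1532 0.1313]
0.129 [-0.1  1.1  0.8] [0.4985 0.1532 0.1288]
0.1265 [-0.6  0.3 -0.3] [0.4985 0.1532 0.1263]
0.124 [-0.8  0.5  0.3] [0.4985 0.1532 0.1238]
0.1215 [-0.2  1.2  0.8] [0.4985 0.1531 0.1213]
0.119 [-0.5  0.9  0.4] [0.4985 0.1532 0.1188]
0.1165 [-0.4  0.1  0.9] [0.4985 0.1532 0.1163]
0.114 [-0.5  1.3  0.9] [0.4985 0.1531 0.1138]
0.1115 [-1.   0.4 -0.7] [0.4985 0.1532 0.1113]
0.109 [-0.6  1.1  0.1] [0.4985 0.1532 0.1088]
[-0.01835061  0.15270529  0.01040882] 15.3667
```

Run:
```python
from h import *
b=np.load("base.npy")
down(.4987,.1532,.108,.0985,b,step=.0008,lim=9)
print(sensors.read_wrist_torque(),sensors.read_clock())
```

```text
0.108 [-0.4  0.5  0.8] [0.4987 0.1532 0.1079]
0.1072 [-0.7  1.4  0.6] [0.4987 0.1532 0.1071]
0.1064 [-0.3  0.3 -0.8] [0.4987 0.1532 0.1064]
0.1056 [-0.5  0.3 -0. ] [0.4989 0.1532 0.1057]
0.1048 [-0.4  0.6  1.5] [0.499  0.1532 0.1049]
0.104 [0.5 0.9 2.4] [0.499  0.1532 0.1042]
0.1032 [0.9 0.6 2.2] [0.4991 0.1533 0.1034]
0.1024 [2.8 0.3 1. ] [0.499  0.1532 0.1023]
0.1016 [1.9 0.1 1. ] [0.4989 0.1532 0.1015]
0.1008 [ 2.8 -0.4  1.1] [0.4987 0.1531 0.1007]
0.1 [ 1.3 -0.9  2.4] [0.4987 0.1531 0.1   ]
0.0992 [-0.9 -2.1  8.1] [0.4987 0.1531 0.1   ]
[-0.29903364  0.15948128  0.05812076] 18.3667
```

It dropped over the flats and passed the plungers. It stopped at TCP 0.100, which puts the underside at 95 mm. I'll press slightly to confirm, then turn gently.

Run:
```python
from h import *
b=np.load("base.npy"); x,y=.4988,.1531
down(x,y,.0988,.0982,b,step=.0006,lim=14)
env.servo_line([x,y,.0998],speed=.02)
for a in list(range(19,-12,-4))+[-12.7]:
    env.servo_line([x,y,.0998],speed=.02,rot=[np.pi,0,np.radians(a)])
    print(a,np.round(sensors.read_wrist_force()-b,1),np.round(sensors.read_wrist_torque(),2),np.round(sensors.read_tcp_pos(),4),np.round(np.degrees(sensors.read_ee_rot()[2]),1),round(sensors.read_clock(),1))
    if np.linalg.norm(sensors.read_wrist_force()-b)>20: break
```

```text
0.0988 [-2.3 -0.8 10.7] [0.4987 0.1531 0.1   ]
0.0982 [-3.4 -1.2 13.4] [0.4987 0.1531 0.0999]
19 [-1.  -0.1  7.5] [-0.33  0.25 -0.01] [0.4987 0.1531 0.1   ] 19.1 19.4
15 [-0.2 -1.5  7.1] [-0.36  0.12  0.08] [0.499  0.1531 0.0999] 15.2 19.6
11 [ 0.3 -2.1  6.9] [-0.44  0.07  0.05] [0.499  0.153  0.0999] 11.2 19.9
7 [ 0.7 -1.1  7.2] [-0.4   0.08  0.03] [0.499 0.153 0.1  ] 7.2 20.1
3 [ 0.5 -2.   6.7] [-0.42  0.04 -0.01] [0.499  0.153  0.0999] 3.2 20.4
-1 [ 0.1 -1.8  7.7] [-0.4   0.1   0.01] [0.499  0.153  0.0999] -0.8 20.6
-5 [ 0.  -2.1  7.9] [-0.42  0.08  0.06] [0.499  0.1529 0.1   ] -4.8 20.9
-9 [-0.5 -2.4  7.3] [-0.44  0.05  0.04] [0.499  0.1529 0.0999] -8.8 21.1
-12.7 [ 0.9 -2.8  7. ] [-0.49  0.06  0.06] [0.499  0.1529 0.1   ] -12.5 21.4
```

Run:
```python
from h import *
env.gripper_to(0.8); print(sensors.read_gripper_force())
env.servo_line([.499,.153,.18],speed=.08)
env.servo_line([.47,.153,.30],speed=.15,rot=[np.pi,0,0]); env.pause(.2)
r=snap("done"); print(sensors.read_clock())
p=proj(r,[.4997,.1517,.12]); x0,y0=int(p[0])-80,int(p[1])-60; print(x0,y0)
cv2.imwrite("pics/donec.png",cv2.resize(cv2.imread("pics/done.png")[max(y0,0):y0+120,x0:x0+160],None,fx=5,fy=5,interpolation=cv2.INTER_CUBIC))
```

```text
0.0
24.4333
235 123
```

View pics/donec.png

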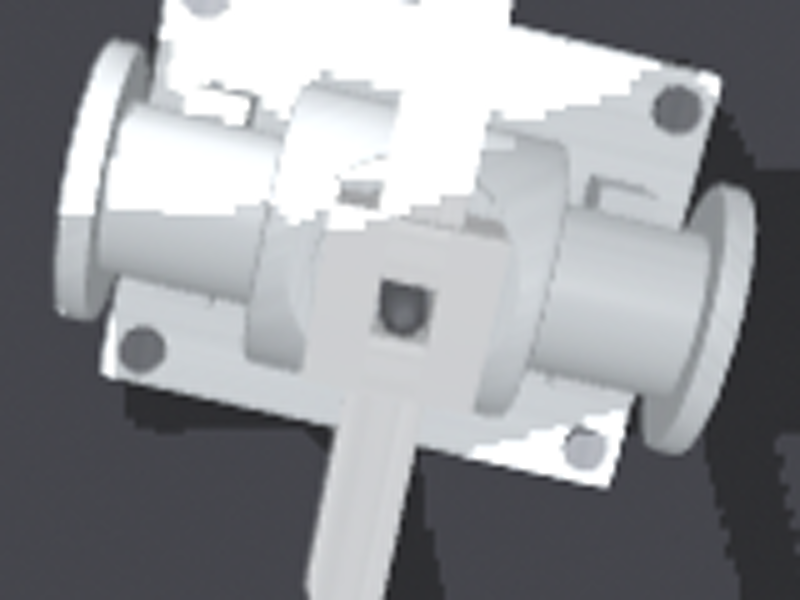

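The handle sits on the stem with the stud showing in the hole at (405,305), and the bar is across the pipe. I'll measure the bar angle against the plate and pipe numerically.

Run:
```python
from h import *
r=np.load("done.npz"); g=cv2.imread("pics/done.png",0)
L=cv2.createLineSegmentDetector().detect(g)[0][:,0]
x0,y0=235,123
for l in L:
    m=(l[:2]+l[2:])/2; n=np.hypot(*(l[2:]-l[:2]))
    if n>14 and x0-5<m[0]<x0+165 and 40<m[1]<y0+140:
        out=[]
        for z in(.006,.047,.121):
            a=ray(r,l[:2],z)-ray(r,l[2:],z); t=np.degrees(np.arctan2(a[1],a[0])); out.append(round((t+12.7+45)%90-45-12.7,1))
        print(np.round((l-[x0,y0,x0,y0])*5).astype(int),round(n),out)
```

```text
[609 482 630 389] 19 [np.float64(-10.4), np.float64(-10.4), np.float64(-10.4)]
[419 444 599 486] 37 [np.float64(-13.3), np.float64(-13.3), np.float64(-13.3)]
[411  -1 182 -58] 47 [np.float64(-13.1), np.float64(-13.1), np.float64(-13.1)]
[714  71 506  22] 43 [np.float64(-12.7), np.float64(-12.7), np.float64(-12.7)]
[675 227 721  80] 31 [np.float64(-14.7), np.float64(-14.7), np.float64(-14.7)]
[168 -55 151 100] 31 [np.float64(-8.9), np.float64(-8.9), np.float64(-8.9)]
[ 90  43  41 300] 52 [np.float64(-14.5), np.float64(-14.5), np.float64(-14.5)]
[375 619 413 440] 37 [np.float64(-11.4), np.float64(-11.4), np.float64(-11.4)]
[118 268  95 364] 20 [np.float64(-16.3), np.float64(-16.3), np.float64(-16.3)]
[701 452 762 208] 50 [np.float64(-10.5), np.float64(-10.5), np.float64(-10.5)]
[103 375 328 422] 46 [np.float64(-12.2), np.float64(-12.2), np.float64(-12.2)]
[332 430 301 583] 31 [np.float64(-11.7), np.float64(-11.7), np.float64(-11.7)]
[ 96 150 130  55] 20 [np.float64(-23.0), np.float64(-23.0), np.float64(-23.0)]
[109 163  96 251] 18 [np.float64(-11.3), np.float64(-11.3), np.float64(-11.3
[... 919 characters left out ...]
.float64(-11.1)]
[272 213 249 295] 17 [np.float64(-16.6), np.float64(-16.6), np.float64(-16.6)]
[520 364 551 231] 27 [np.float64(-11.4), np.float64(-11.4), np.float64(-11.4)]
[385 112 304  98] 16 [np.float64(-9.5), np.float64(-9.5), np.float64(-9.5)]
[829 188 812 413] 45 [np.float64(0.3), np.float64(0.3), np.float64(0.3)]
[748 644 732 557] 18 [np.float64(13.4), np.float64(13.4), np.float64(13.4)]
[104 257 179 268] 15 [np.float64(-7.8), np.float64(-7.8), np.float64(-7.8)]
[412 720 383 620] 21 [np.float64(14.6), np.float64(14.6), np.float64(14.6)]
[278 423 159 429] 24 [np.float64(2.8), np.float64(2.8), np.float64(2.8)]
[724 533 702 455] 16 [np.float64(18.7), np.float64(18.7), np.float64(18.7)]
```

The bar is at about -11.6° and the plate's x axis at about -12.8°. The slot's roughly 5° of play means the tang lags behind the bar. I'll regrip and take up the play using averaged torque readings, so the tang itself reaches square, then ease the bar back to square.

```bash
cat >> h.py <<'E'
def rd(n=8):
    T=[];F=[]
    for _ in range(n): env.pause(.02); T.append(sensors.read_wrist_torque()); F.append(sensors.read_wrist_force())
    return np.mean(F,0),np.mean(T,0)
E
python3 - <<'E'
from h import *
x,y,z=.499,.153,.1005; b=np.load("base.npy")
env.servo_line([x,y,.18],speed=.15,rot=[np.pi,0,np.radians(-11.7)])
env.servo_line([x,y,z],speed=.08); F0,T0=rd(); print("open",T0.round(3))
env.gripper_to(0.0); F,T=rd(); print("grip",F.round(1),T.round(3))
for a in (-12.7,-13.7,-14.7,-15.7,-16.7):
    env.servo_line([x,y,z],speed=.02,rot=[np.pi,0,np.radians(a)]); F,T=rd()
    print(a,F.round(1),T.round(3),np.degrees(sensors.read_ee_rot()[2]).round(1))
    if np.linalg.norm(F-b)>20: break
print(sensors.read_clock())
E
```

```text
open [ 0.027  0.158 -0.011]
grip [-0.4 -1.2  0.9] [-0.175  0.212  0.019]
-12.7 [-0.4 -2.3  1.5] [-0.348  0.255  0.078] -12.7
-13.7 [-0.6 -3.1  1.5] [-0.478  0.277  0.103] -13.7
-14.7 [-0.6 -3.9  2. ] [-0.599  0.292  0.1  ] -14.7
-15.7 [-1.3 -4.7  2.4] [-0.733  0.308  0.084] -15.7
-16.7 [-1.  -5.   2.6] [-0.761  0.336  0.08 ] -16.7
29.375
```

Run:
```python
from h import *
x,y,z=.499,.153,.1005
for a in (-17.5,-16.5,-15.5,-14.5,-13.5,-12.7):
    env.servo_line([x,y,z],speed=.02,rot=[np.pi,0,np.radians(a)]); F,T=rd()
    print(a,F.round(1),T.round(3),np.degrees(sensors.read_ee_rot()[2]).round(1))
    if T[2]<-.07: break
print(sensors.read_clock())
```

```text
-17.5 [-1.2 -5.   2.5] [-0.768  0.322  0.093] -17.5
-16.5 [-0.9 -4.9  2.7] [-0.774  0.305  0.044] -16.5
-15.5 [-1.9 -4.5  3. ] [-0.694  0.387  0.015] -15.5
-14.5 [-2.2 -4.3  3.5] [-0.624  0.514  0.029] -14.5
-13.5 [-3.3 -3.3  4. ] [-0.481  0.65   0.017] -13.5
-12.7 [-3.  -3.1  4.3] [-0.43   0.625  0.057] -12.7
31.675
```

Torque fell to about zero on the way back, so the bar is moving freely inside the play and the tang stays near square. Now I'll release and check.

Run:
```python
from h import *
env.gripper_to(0.8)
env.servo_line([.499,.153,.18],speed=.08)
env.servo_line([.47,.153,.30],speed=.15,rot=[np.pi,0,0]); env.pause(.3)
r=snap("done2"); print(sensors.read_clock(),sensors.read_gripper_force())
g=cv2.imread("pics/done2.png",0); x0,y0=235,123
L=cv2.createLineSegmentDetector().detect(g)[0][:,0]
for l in L:
    m=(l[:2]+l[2:])/2; n=np.hypot(*(l[2:]-l[:2]))
    if n>28 and x0-5<m[0]<x0+165 and 40<m[1]<y0+140:
        a=ray(r,l[:2],.1)-ray(r,l[2:],.1); t=np.degrees(np.arctan2(a[1],a[0])); print(np.round((l-[x0,y0,x0,y0])*5).astype(int),round(n),round((t+12.7+45)%90-45-12.7,1))
cv2.imwrite("pics/done2c.png",cv2.resize(cv2.imread("pics/done2.png")[y0:y0+120,x0:x0+160],None,fx=5,fy=5,interpolation=cv2.INTER_CUBIC))
```

```text
34.8333 0.0
[420 445 599 487] 37 -13.7
[715  73 511  25] 42 -12.6
[168 -50 152 101] 30 -9.0
[417   1 183 -56] 48 -13.0
[676 225 722  80] 30 -14.8
[ 92  43  43 294] 51 -14.8
[104 376 327 423] 46 -12.2
[373 612 410 446] 34 -12.0
[699 457 763 208] 52 -10.7
[332 424 297 588] 34 -12.5
[ 87 201 128  55] 30 -19.2
[727 201 704 352] 30 -5.1
[830 182 812 413] 46 0.3
```

View pics/done2c.png

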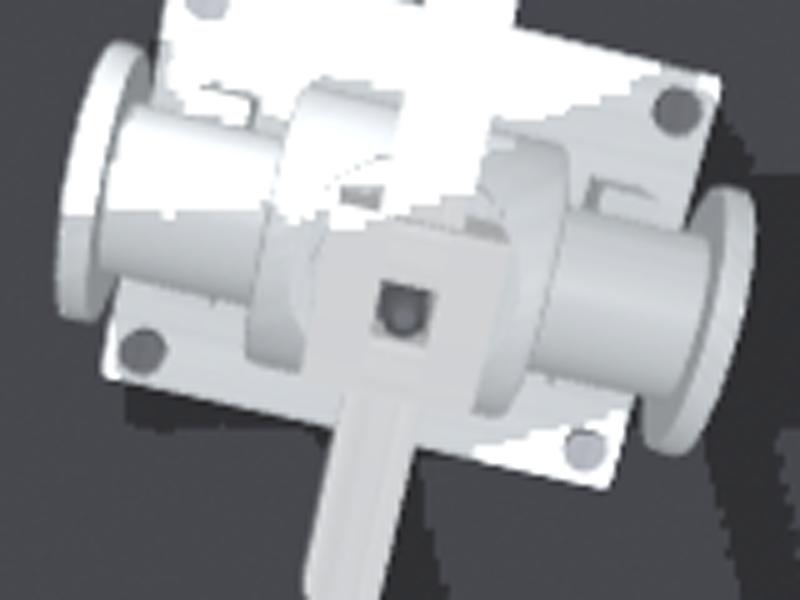

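The bar is at about -12.3° against the plate at about -12.8°, so it is square to within half a degree. The handle is seated and the gripper is clear.

```bash
python3 -c "
from h import *
print(workorder.hand_in())"
```

```text
the job is handed in; nothing more can be done
None
```

The handle is back on the stem and pushed fully home. I turned it clockwise until the bar stood square across the pipe (within about half a degree), released it, and handed the job in at about 35 s.

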